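# Uncouple a wagon drawbar and hold it up

## Robot

A 7-joint arm with a two-finger parallel gripper is mounted at the origin on the work surface. World frame = base frame: x ahead of the robot, y to its left, z up, the work surface at z = 0. Lengths are in m, angles in rad, forces in N, time in s.
With the tool pointing down it reaches from about 0.4 to 0.85 m from the base axis. Payload 10.4 kg.
Tool frame: the origin (TCP) lies between the finger pads; the fingertips stand 25 mm ahead of it and the grasp point (between the pads) lies 6 mm ahead of it; z points along the fingers, y is the line along which they close (so a half turn about z gives the same grasp; the last joint's range is limited). The gripper opens to 85 mm and grips with 20 to 120 N. Pads are 22 mm wide; open, the fingers measure 114 mm over their backs; the gripper's body (76 mm by 85 mm) begins 54 mm behind the grasp point. The pads swing forward as they close: fully open they stand 13 mm farther back than shut.
Start: joints at [-1.235, 0.332, -0.065, 1.46, 0.022, 1.35, -0.088], TCP at [0.219, 0.585, 0.228] pointing down, gripper open.
Joint ranges: [-2.6, 2.6], [-0.5, 2.12], [-1.47, 1.34], [0.16, 2.42], [-1.27, 4.41], [0.06, 2.06], [-2.6, 2.6]. Speed limits (rad/s): [2.22, 2.22, 2.79, 2.79, 3.14, 3.14, 3.14].

## Interface

Orientations are given as a unit quaternion [w, x, y, z].
In Python, from bench import robot gives the robot as it stands. Calls block until the motion is done:
- robot.move_pose(position, orientation): joint-space move of the TCP to a pose.
- robot.movel(position, v=0.15, rot=None, until_force=None): straight line of the TCP; rot=None keeps the orientation; v is the mean speed in m/s. With until_force (N) it stops when the force on the tool has changed by that much, and returns True; else False.
- robot.movej(angles): joint-space move.
- robot.ungrasp() and robot.close_gripper(squeeze=None): open the fingers fully, or close them until they stop; squeeze is the grip in N (None keeps the last).
- robot.wait(seconds).
- robot.ik(position, orientation): joint angles nearest the present ones, or None.
- robot.get_state(): the state.
- robot.grab_frame(name): name is "side" or "top"; returns the picture (420x560x3 uint8, red, green, blue); there is no depth.
- robot.camera_info(name): a dict with "mtx" (3x3 intrinsics, pixels), "R" (3x3) and "t" (3): a world point X has camera coordinates R X + t. Camera axes: x right, y down, z forward; pixel columns grow to the right and rows downward; lengths in m; the calibration is good to about 2 mm. A picture is of the moment at which its call begins. camera_info takes no time and is no camera call.
A pose or a line that the arm cannot do raises robot.IKError and nothing moves.
- robot.sign_off(): hands the job in; it is judged then, once.
Trained networks look in the newest picture that a camera, given by its name, has taken for a name from the list of things; names that differ only in an ending like _2 or _b are one class to them, and where a whole thing is asked for, a point or a joint stands for the part that bears it (a point fixed in the world has none). Each returns a list of dicts, best first, with "conf" (0 to 1); they miss things now and then, are a little off and sometimes report something else, mostly with a low value. They report only what shows in the picture. A call takes as long as a camera call.
- robot.regions_of(camera, target): "pixels" (420x560 bool, what is visible of it) and "extent" ([centre column, centre row, width, height] in pixels, round what is visible of it).
The state is a dict: "time_s": time; "joint_pos": joint angles; "qd": joint speeds; "joint_efforts": joint torques, N m; "eef_pos": TCP position; "orientation": TCP orientation; "contact_force": force on the tool from outside, world axes, zero at the start; "moment": the same for the moment, N m; "finger_gap": opening from 0.0 (shut) to 1.0 (fully open); "grasp_force": force on a finger pad.
Only numpy, scipy, OpenCV 4.12 (cv2) and the standard library are available. Lean on these libraries where they do the work, as an engineer would, in place of code of your own. Each camera call takes 0.05 s, during which the arm holds its last target. There are 200 camera calls.

## Task

The drawbar of the wooden hand wagon we are building is coupled on its ball on the craft table, and the ball has to be painted. Take the upright latch handle, pull the latch sideways against its spring as far as it goes, towards the side where its steel strap runs down the coupler, and keep it pulled while you lift the drawbar level off the ball without forcing it. Finish still holding it up at rest over its mount, about 10 cm higher than it sat, without letting go; leave the bottles and the stick coaster alone.

Things in the scene. Friction and masses are not known exactly. Their poses are not given: they have to be found in the camera images.
- mount: Ball mount, fixed to the table: bare wooden board 250 x 110 x 20 mm with an upright steel stud (16 mm neck) carrying a 40 mm steel ball, cut flat below and on top; ball centre 70, top 90 mm above the table. Origin on the table straight under the ball; x along the board away from its wooden rest block (70 mm wide, top 66 mm high, at x = -140 mm), z up. Board: x -195 to +55, y -55 to +55 mm.
- drawbar: Loose drawbar with its latch, 0.4 to 0.7 kg: a dark steel coupler box (53 x 53 mm, 33 high, open below) over the ball, and a wooden stub (30 wide, 24 high) from it to x = -156 mm, lying on the rest. Origin where the ball's centre is when coupled (70 mm above table); the coupler reaches 6 mm below to 27 above it. x away from the stub, as on the mount; z up. Centre of mass near x = -8, z = +8 mm.
- latch_handle (a point): Centre of the latch handle, an upright wooden fin over the coupler, part of the latch: 28 mm along the drawbar's x, 12 thick along its y, reaching from 34 to 76 mm above the drawbar's origin; this point is 55 above it (125 above the table when coupled), at drawbar x = -8 mm. Under it lies the latch's top plate (30 mm in x; from 12 mm on the +y to 34 on the -y side). Axes as the drawbar's.
- latch (a joint): How far the latch, carried by the drawbar, is pulled out, m: 0 locked, 0.015 at its stop. It slides to the drawbar's -y against a spring (4 N to start, 8 at the stop) and springs back if let go. Its keeper is under the ball until 0.011 out; the ball is wholly cleared 36 mm up. The coupler has 1.5 mm sideways play on the ball. Off the ball the drawbar may slide up to 15 mm under the held handle.
- glue: Bystander: loose white glue bottle, 56 mm across, 150 mm high, origin at its foot.
- paint_a: Bystander: loose paint bottle, 44 mm across, 150 mm high, origin at its foot.
- paint_b: Bystander: loose paint bottle, 44 mm across, 150 mm high, origin at its foot.
- coaster: Bystander: loose square coaster of craft sticks, 115 x 115 mm, 14 mm high, lying flat; origin under its centre.

How it is judged:
By the outcome, as a careful person would: the job done as asked, in the order asked, and still so for the second after the job is handed in, while the arm keeps its last pose, push and grip.
It also fails if it takes over 40 s, if anything falls off the work surface, if the arm or the gripper's body presses on something with over 40 N, if the wrist force passes 120 N, or if a joint passes its speed limit or range.

## Working session

There is one attempt and no reset: what is moved stays moved. The work goes in short steps, each a Python script; the robot and the scene stay as the last script left them, time stands still between calls to the robot, and variables do not carry over. Pictures are saved under pics/ and viewed, at most 10 in all, crops included, and the job is handed in when it is done.

```bash
mkdir -p pics; python3 - <<'E'
from bench import robot
import cv2,numpy as np
for c in("top","side"):
    im=robot.grab_frame(c); cv2.imwrite(f"pics/{c}1.png",im[:,:,::-1])
    i=robot.camera_info(c); print(c,np.round(i["mtx"],1).tolist(),np.round(i["R"],3).tolist(),np.round(i["t"],3).tolist())
    for n in("mount","drawbar","latch_handle","glue","paint_a","coaster"):
        for r in robot.regions_of(c,n)[:3]: print(n,round(r["conf"],2),np.round(r["extent"],1),r["pixels"].sum())
s=robot.get_state();print(s["time_s"],s["orientation"],s["eef_pos"],s["finger_gap"])
E
```

```text
top [[508.3, 0.0, 270.5], [0.0, 508.3, 205.0], [0.0, 0.0, 1.0]] [[0.013, -1.0, -0.004], [-0.998, -0.013, -0.066], [0.066, 0.005, -0.998]] [0.028, 0.59, 1.162]
mount 0.68 [204.6 232.2  94.9 116. ] 3577
drawbar 0.73 [201.7 231.6  62.3  81.6] 1643
latch_handle 0.52 [218.  207.8  27.4  18.3] 284
glue 0.92 [150.3 142.6  36.5  31.8] 730
paint_a 0.89 [324.3 218.6  24.2  20.2] 391
paint_a 0.72 [298.  254.2  27.   25.3] 359
coaster 0.86 [123.6 183.7  65.6  62.3] 2215
side [[419.4, 0.0, 287.1], [0.0, 419.4, 206.0], [0.0, 0.0, 1.0]] [[-0.94, -0.34, 0.022], [-0.235, 0.6, -0.765], [0.247, -0.724, -0.644]] [0.569, 0.177, 0.794]
mount 0.91 [296.8 307.9 131.3 111.7] 5656
mount 0.3 [278.9 230.8  26.   30.5] 496
drawbar 0.7 [294.2 263.1  88.   94.5] 2736
latch_handle 0.76 [277.8 231.2  34.2  32.7] 510
glue 0.84 [159.  288.   43.2  76.4] 2155
paint_a 0.94 [349.9 201.7  26.4  63.3] 1205
paint_a 0.92 [317.8 176.3  19.4  60.5] 1064
coaster 0.68 [185.6 371.2  99.1  97.6] 5026
0.7 [1.31598489e-05 1.78423810e-01 9.83953729e-01 5.15608740e-05] [0.21945844 0.58522381 0.22803875] 1.0003303589577652
```

```bash
python3 - <<'E'
import cv2,numpy as np
t=cv2.imread("pics/top1.png")[130:310,100:360]; s=cv2.imread("pics/side1.png")[150:400,120:400]
cv2.imwrite("pics/t1c.png",cv2.resize(t,None,fx=3,fy=3,interpolation=cv2.INTER_CUBIC))
cv2.imwrite("pics/s1c.png",cv2.resize(s,None,fx=2.4,fy=2.4,interpolation=cv2.INTER_CUBIC))
E
```

```text
(no output)
```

View pics/t1c.png

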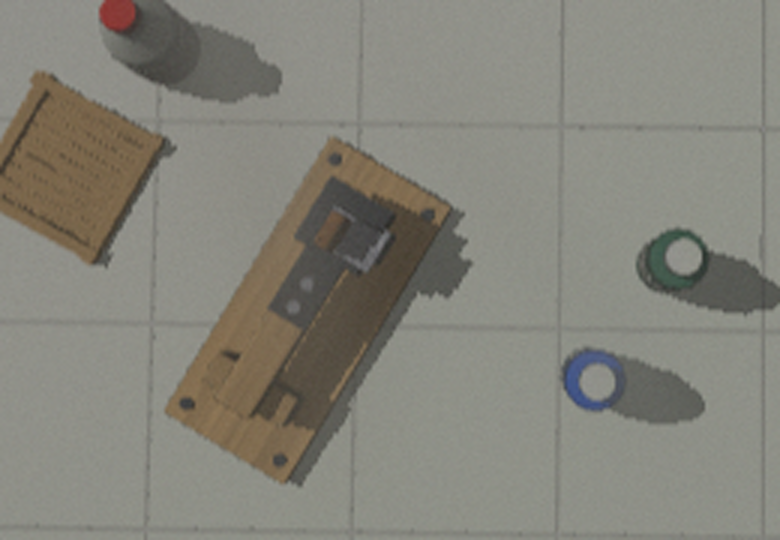

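View pics/s1c.png

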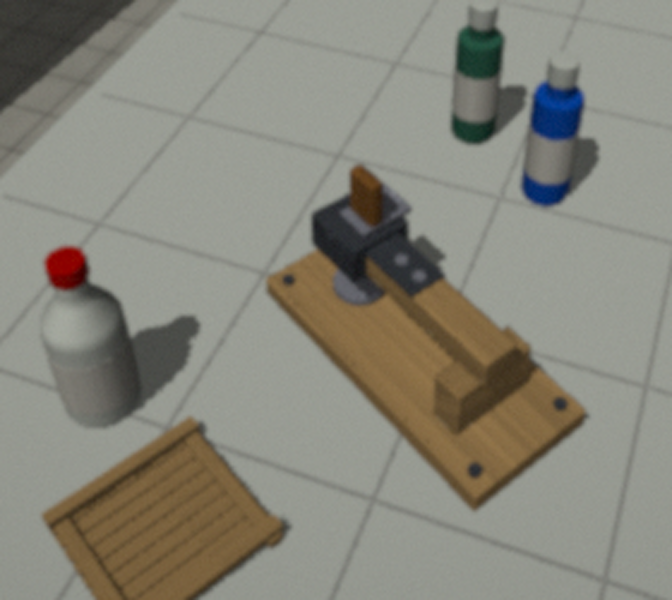

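The top view shows the board's corners at about (212,176), (253,201), (197,292) and (156,267) px, and the coupler and fin near (211,206). The strap is on the right, which is the drawbar's -y side. The side view agrees, and the bottles are well clear.

```bash
cat > h.py <<'E'
import numpy as np
from bench import robot
from scipy.spatial.transform import Rotation as R
def proj(c,X):
    i=robot.camera_info(c); p=(np.array(X)@np.array(i["R"]).T+i["t"])@np.array(i["mtx"]).T
    return p[:,:2]/p[:,2:]
def pts(p,L):
    L=np.array(L,float)/1000; c,s=np.cos(p[2]),np.sin(p[2])
    return np.c_[p[0]+c*L[:,0]-s*L[:,1],p[1]+s*L[:,0]+c*L[:,1],L[:,2]]
def quat(yaw): # tool down, tool y at world yaw
    y=np.array([np.cos(yaw),np.sin(yaw),0]);z=np.array([0,0,-1.]);x=np.cross(y,z)
    return R.from_matrix(np.c_[x,y,z]).as_quat()[[3,0,1,2]]
def st(m=""):
    s=robot.get_state();print(m,round(s["time_s"],2),"p",np.round(s["eef_pos"],4),"F",np.round(s["contact_force"],1),"M",np.round(s["moment"],2),"gap",round(s["finger_gap"],3),"g",round(s["grasp_force"],1));return s
E
python3 - <<'E'
from h import *
from scipy.optimize import least_squares
import cv2
B={"top":([(55,55,20),(55,-55,20),(-195,-55,20),(-195,55,20)],np.array([(335,138),(458,212),(290,485),(167,410)])/3+[100,130]),
"side":([(55,55,20),(-195,55,20),(-195,-55,20),(-8,0,146)],np.array([(268,283),(475,500),(585,410),(366,173)])/2.4+[120,150])}
f=lambda p:np.r_[tuple((proj(c,pts(p,B[c][0]))-B[c][1]).ravel() for c in B)]
r=least_squares(f,[.55,.1,-.5],loss="soft_l1");p=r.x;print(p,np.round(f(p).reshape(-1,2),1).tolist())
np.save("pose.npy",p)
h=pts(p,[(-8,0,131)])[0];print("handle",h)
for k in(0,np.pi):
    q=quat(p[2]+np.pi/2+k);print(k,q,robot.ik([h[0],h[1],.134],q),robot.ik([h[0],h[1],.26],q))
fin=[(x,y,z) for x in(-22,6) for y in(-6,6) for z in(104,146)]
for c in("top","side"):
    im=cv2.imread(f"pics/{c}1.png"); im=cv2.resize(im,None,fx=6,fy=6)
    for a in range(8):
        for b in range(a):
            if bin(a^b).count("1")==1:
                P=np.int32((proj(c,pts(p,[fin[a],fin[b]]))+.5)*6); cv2.line(im,tuple(map(int,P[0])),tuple(map(int,P[1])),(0,255,0),1)
    u,v=np.int32(proj(c,[h])[0]*6); globals()[c]=im[v-200:v+200,u-200:u+200]
cv2.imwrite("pics/ov.png",np.hstack([top,side]))
E
```

```text
[ 0.58164438  0.15696597 -0.54318094] [[-0.7, -0.7], [-1.8, -0.5], [-3.5, 0.6], [-2.7, 0.1], [-0.2, -4.2], [-0.2, -1.9], [1.2, -0.6], [1.2, -0.7]]
handle [0.57479583 0.16110087 0.131     ]
0 [0.         0.26826395 0.96334545 0.        ] [-0.61972511  0.34483048  0.3308282   1.67223001 -0.12088217  1.14465283
  0.77069352] [-0.6103577   0.25552579  0.31815835  1.5080421  -0.08044953  1.39090782
  0.74016246]
3.141592653589793 [ 0.          0.96334545 -0.26826395  0.        ] [-1.19984747  0.59858276  1.16278755  1.6993355  -0.57929401  1.2370024
 -2.01396538] [-1.21062327  0.43976186  1.16487435  1.5359853  -0.40587756  1.43385918
 -2.13864378]
```

View pics/ov.png

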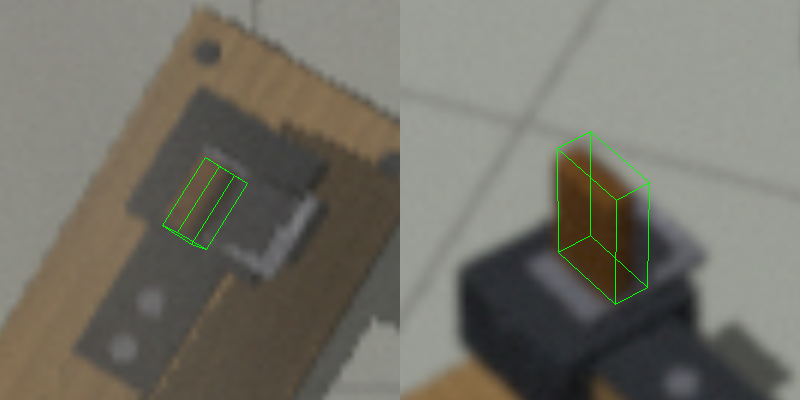

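The green box marks the fitted fin. It sits about 3–4 px too far right in the top view and 1–2 px too far right in the side view, so I'll refine it using the brown fin pixels.

```bash
python3 - <<'E'
from h import *
from scipy.optimize import minimize
import cv2
p0=np.load("pose.npy"); F=6; M={};ims={}
fin=[(x,y,z) for x in(-22,6) for y in(-6,6) for z in(104,146)]
h=pts(p0,[(-8,0,125)])
for c in("top","side"):
    im=cv2.resize(cv2.imread(f"pics/{c}1.png"),None,fx=F,fy=F,interpolation=cv2.INTER_CUBIC)
    u,v=np.int32(proj(c,h)[0]*F); hsv=cv2.cvtColor(im,cv2.COLOR_BGR2HSV)
    m=((hsv[...,1]>75)&(hsv[...,0]<25)).astype(np.uint8); w=np.zeros_like(m); w[v-110:v+110,u-110:u+110]=1; m*=w
    n,l,s,_=cv2.connectedComponentsWithStats(m); k=min(range(1,n),key=lambda k:1e9 if s[k,4]<600 else np.hypot(s[k,0]+s[k,2]/2-u,s[k,1]+s[k,3]/2-v))
    M[c]=(l==k).astype(np.uint8); ims[c]=(im,u,v); print(c,s[k])
def hull(c,p): return cv2.convexHull(np.int32(np.round((proj(c,pts(p,fin))+.5)*F)))
def cost(d,full=False):
    o=[]
    for c in M:
        a=np.zeros_like(M[c]); cv2.fillConvexPoly(a,hull(c,[p0[0]+d[0]/1e3,p0[1]+d[1]/1e3,p0[2]+d[2]/100]),1)
        o.append(1-(a&M[c]).sum()/(a|M[c]).sum())
    return o if full else sum(o)
r=min((minimize(cost,[a,b,0],method="Nelder-Mead",options=dict(initial_simplex=[[a,b,0],[a+4,b,0],[a,b+4,0],[a,b,4]])) for a in(0,4) for b in(0,5)),key=lambda r:r.fun)
print(r.x,cost(r.x,True)); p=p0+r.x/[1e3,1e3,100]; print(p,pts(p,[(-8,0,125)])); np.save("pose2.npy",p)
o=[]
for c in M:
    im,u,v=ims[c]; cv2.polylines(im,[hull(c,p)],True,(0,255,0),1); k,_=cv2.findContours(M[c],0,1); cv2.drawContours(im,k,-1,(0,0,255),1)
    B=[pts(p,[q]) for q in [(55,55,20),(55,-55,20),(-195,-55,20),(-195,55,20)]]
    cv2.polylines(im,[np.int32([(proj(c,b)[0]+.5)*F for b in B])],True,(255,255,0),2)
    o.append(cv2.resize(im[v-300:v+700,u-500:u+500] ,(400,400),interpolation=cv2.INTER_AREA))
cv2.imwrite("pics/ov2.png",np.hstack(o))
E
```

```text
top [1232 1206   54   69 1675]
side [1593 1315   84  150 9136]
[ 1.77867826  1.2784566  -7.00742451] [np.float64(0.5927546802820326), np.float64(0.23001686340640815)]
[ 0.58342306  0.15824443 -0.61325519] [[0.57688082 0.16284869 0.125     ]]
```

View pics/ov2.png

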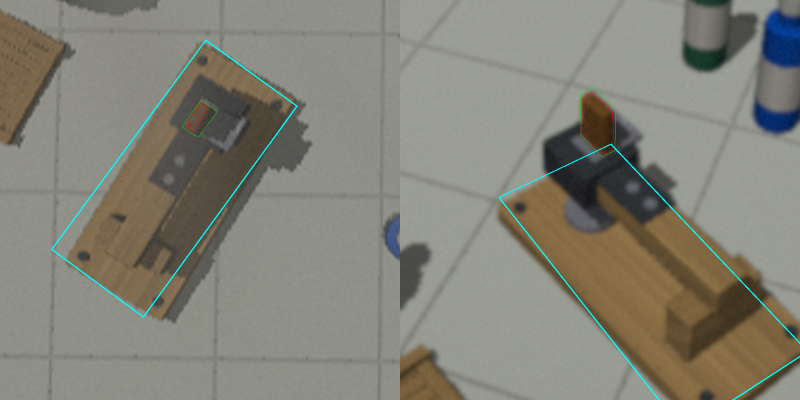

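```bash
python3 - <<'E'
from h import *
from scipy.optimize import least_squares
L=[(55,55,20),(55,-55,20),(-195,-55,20),(-195,55,20)]
T=np.array([(335,138),(458,212),(290,485),(167,410)])/3+[100,130]
S=np.array([(268,283),(0,0),(585,410),(475,500)])/2.4+[120,150]
ft=lambda p:(proj("top",pts(p,L))-T).ravel()
k=[0,2,3]
fs=lambda p:(proj("side",pts(p,L))-S)[k].ravel()
for f in(ft,fs,lambda p:np.r_[ft(p),fs(p)]):
    r=least_squares(f,[.58,.157,-.543]);p=r.x;print(np.round(p,4),"handle",pts(p,[(-8,0,125)])[0].round(4));print(np.round(ft(p),1),np.round(fs(p),1))
    print("fin top/bot proj top:",proj("top",pts(p,[(-8,0,146),(-8,0,104)])).round(1).tolist()," side",proj("side",pts(p,[(-8,0,146),(-8,0,104)])).round(1).tolist())
E
```

```text
[ 0.5818  0.1526 -0.5327] handle [0.5749 0.1566 0.125 ]
[ 0.8 -0.6  0.  -0.9 -0.7  0.8 -0.2  0.8] [ 0.6 -5.5  2.2 -3.5  1.7 -4.8]
fin top/bot proj top: [[211.9, 207.2], [214.2, 208.5]]  side [[274.6, 219.8], [274.5, 237.1]]
[ 0.582   0.1626 -0.5275] handle [0.5751 0.1666 0.125 ]
[-3.6 -0.7 -4.3 -1.2 -4.6  0.8 -4.2  1. ] [-1.8 -1.8  1.2  0.6  0.4  0.3]
fin top/bot proj top: [[207.1, 207.1], [209.6, 208.3]]  side [[272.4, 223.3], [272.4, 240.7]]
[ 0.5817  0.157  -0.5354] handle [0.5748 0.1611 0.125 ]
[-1.  -0.6 -1.9 -0.8 -2.8  0.7 -2.3  0.6] [-0.3 -4.   1.6 -1.3  0.7 -2.2]
fin top/bot proj top: [[209.8, 207.3], [212.1, 208.5]]  side [[273.7, 221.4], [273.7, 238.7]]
```

```bash
python3 - <<'E'
from h import *
import cv2
yaw=-.535;q=quat(yaw+np.pi/2);h=np.array([.5752,.1614]);np.save("q.npy",q);np.save("hand.npy",h)
robot.move_pose([*h,.26],q); robot.movel([*h,.185]); s=st()
o=[]
for c in("top","side"):
    im=robot.grab_frame(c)[:,:,::-1]; u,v=np.int32(proj(c,[[*h,.13]])[0]); o.append(cv2.resize(im[v-50:v+50,u-50:u+50],(400,400),interpolation=cv2.INTER_CUBIC))
    print(c,u,v,proj(c,[[*h,.179]]))
cv2.imwrite("pics/hov.png",np.hstack(o))
E
```

```text
3.35 p [0.5755 0.1617 0.1858] F [ 0.3 -0.1  0. ] M [-0.01 -0.01 -0.02] gap 1.002 g 0.0
top 210 207 [[207.59002728 206.05569672]]
side 273 228 [[273.46728611 206.86817573]]
```

View pics/hov.png

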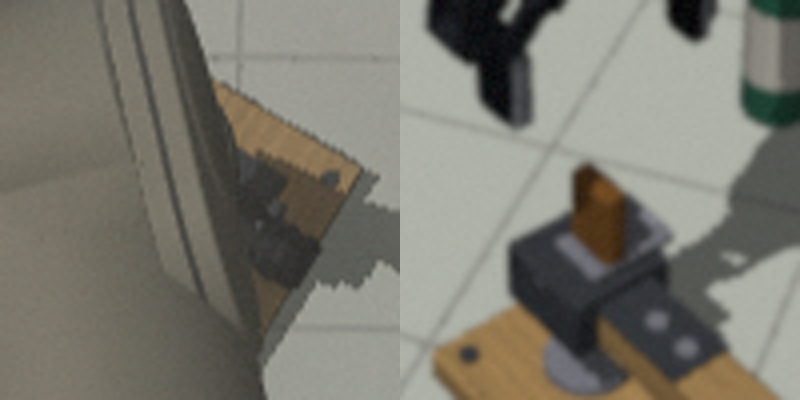

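The side view shows the open pads straddling the fin: pads at crop columns 515 and 690, fin at about 600. I'll descend and close gently.

```bash
python3 - <<'E'
from h import *
h=np.load("hand.npy")
print(robot.movel([*h,.134],v=.05,until_force=8)); st("down")
robot.close_gripper(20); s=st("20N")
robot.close_gripper(60); robot.wait(.2); st("60N")
yaw=-.535; u=np.array([-np.sin(yaw),np.cos(yaw)]); F=np.array(robot.get_state()["contact_force"]);print("Fy(drawbar)",F[:2]@u,"Fx",F[:2]@[np.cos(yaw),np.sin(yaw)])
E
```

```text
False
down 4.62 p [0.5754 0.1615 0.1344] F [ 0.1  0.2 -0. ] M [-0.02 -0.03 -0.04] gap 1.001 g 0.0
20N 5.28 p [0.5754 0.1617 0.1341] F [0.4 1.8 0.3] M [ 0.3  -0.24 -0.05] gap 0.133 g 22.1
60N 5.69 p [0.5753 0.1616 0.1342] F [1.3 1.6 2.3] M [ 0.51 -0.22  0.02] gap 0.115 g 62.1
Fy(drawbar) 2.029583107763361 Fx 0.32603266671521475
```

```bash
python3 - <<'E'
from h import *
yaw=-.535; u=np.array([-np.sin(yaw),np.cos(yaw)]);w=np.array([np.cos(yaw),np.sin(yaw)])
p0=np.array(robot.get_state()["eef_pos"]); tgt=np.load("hand.npy"); z=.134; np.save("z0.npy",p0)
for d in [4,8,11,12,13,14,15,16,17,18,19,20]:
    robot.movel([*(tgt-u*d/1e3),z],v=.03); robot.wait(.1)
    s=robot.get_state();F=s["contact_force"];print(d,"act %.1f"%(-(np.array(s["eef_pos"])-p0)[:2]@u*1e3),"Fy %.1f Fx %.1f Fz %.1f"%(F[:2]@u,F[:2]@w,F[2]),np.round(s["moment"],2))
    np.save("d.npy",d)
    if F[:2]@u>13: break
st()
E
```

```text
4 act 4.1 Fy 2.7 Fx -0.4 Fz 2.2 [ 0.92 -0.35  0.05]
8 act 8.0 Fy 3.9 Fx -0.7 Fz 0.4 [ 1.12 -0.7  -0.  ]
11 act 11.0 Fy 5.3 Fx -0.1 Fz -1.2 [ 1.29 -0.87  0.08]
12 act 11.9 Fy 6.1 Fx 1.1 Fz -2.6 [ 1.29 -0.84 -0.02]
13 act 12.9 Fy 6.5 Fx 0.7 Fz -3.0 [ 1.39 -1.03 -0.08]
14 act 13.8 Fy 7.0 Fx 1.6 Fz -3.0 [ 1.4  -1.05  0.  ]
15 act 14.8 Fy 6.2 Fx 0.6 Fz -3.9 [ 1.49 -1.1   0.01]
16 act 15.8 Fy 7.2 Fx 1.8 Fz -3.9 [ 1.5  -1.23  0.02]
17 act 16.8 Fy 6.4 Fx 1.5 Fz -4.3 [ 1.58 -1.26  0.04]
18 act 17.7 Fy 7.6 Fx 2.0 Fz -5.2 [ 1.57 -1.33  0.06]
19 act 18.6 Fy 8.8 Fx 1.9 Fz -6.1 [ 1.67 -1.37 -0.  ]
20 act 19.6 Fy 8.0 Fx 1.6 Fz -6.5 [ 1.63 -1.45  0.02]
 9.96 p [0.5651 0.1449 0.1334] F [ 5.4  6.1 -6.5] M [ 1.63 -1.45  0.02] gap 0.115 g 61.6
```

```bash
python3 - <<'E'
from h import *
import cv2
im=robot.grab_frame("side")[:,:,::-1]; u,v=np.int32(proj("side",[[.575,.161,.1]])[0])
cv2.imwrite("pics/pull.png",cv2.resize(im[v-60:v+60,u-70:u+70],(784,672)[:2] and (700,600),interpolation=cv2.INTER_CUBIC)); st()
E
```

```text
10.01 p [0.5651 0.1449 0.1334] F [ 4.7  6.8 -6.3] M [ 1.75 -1.4   0.02] gap 0.119 g 61.6
```

View pics/pull.png

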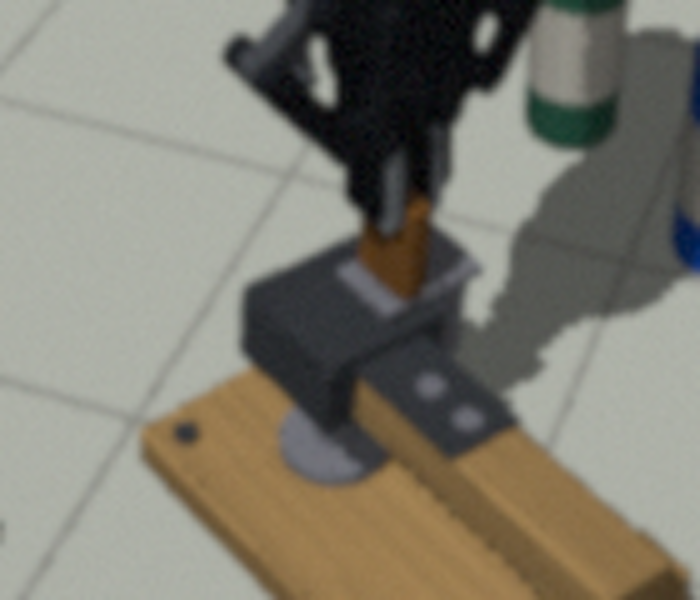

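The coupler is still on the ball. The latch plate has shifted clearly right of the coupler's left edge, which now leads it by about 19 px compared with 11 before. The force still rises at the spring rate, so I'll go on to the hard stop in small steps.

```bash
python3 - <<'E'
from h import *
yaw=-.535; u=np.array([-np.sin(yaw),np.cos(yaw)]);w=np.array([np.cos(yaw),np.sin(yaw)])
p0=np.load("z0.npy"); tgt=np.load("hand.npy"); z=.134
print("tip px in crop", (proj("side",[[.5651,.1449,.108]])[0]-np.int32(proj("side",[[.575,.161,.1]])[0])+[70,60])*5)
for d in [21,22,23,24]:
    robot.movel([*(tgt-u*d/1e3),z],v=.03); robot.wait(.15)
    s=robot.get_state();F=s["contact_force"];print(d,"act %.1f"%(-(np.array(s["eef_pos"])-p0)[:2]@u*1e3),"Fy %.1f Fx %.1f Fz %.1f"%(F[:2]@u,F[:2]@w,F[2]),np.round(s["moment"],2))
    np.save("d.npy",d)
    if F[:2]@u>11: break
import cv2
im=robot.grab_frame("side")[:,:,::-1]; np.save("side_pull.npy",im)
a=cv2.imread("pics/side1.png")
x,y=np.int32(proj("side",[[.575,.161,.08]])[0])
cv2.imwrite("pics/cmp.png",np.hstack([cv2.resize(i[y-40:y+60,x-35:x+31],(396,600),interpolation=cv2.INTER_CUBIC) for i in(a,im)])); st()
E
```

```text
tip px in crop [394.68086918 263.25792745]
21 act 20.2 Fy 10.0 Fx 2.0 Fz -7.4 [ 1.95 -1.64 -0.02]
22 act 20.8 Fy 10.4 Fx 1.0 Fz -8.3 [ 2.3  -1.74  0.  ]
23 act 21.4 Fy 11.8 Fx 0.6 Fz -8.3 [ 2.54 -1.99  0.01]
 11.26 p [0.5639 0.1435 0.1335] F [ 7.6  9.6 -9.4] M [ 2.59 -2.02  0.  ] gap 0.112 g 62.5
```

View pics/cmp.png

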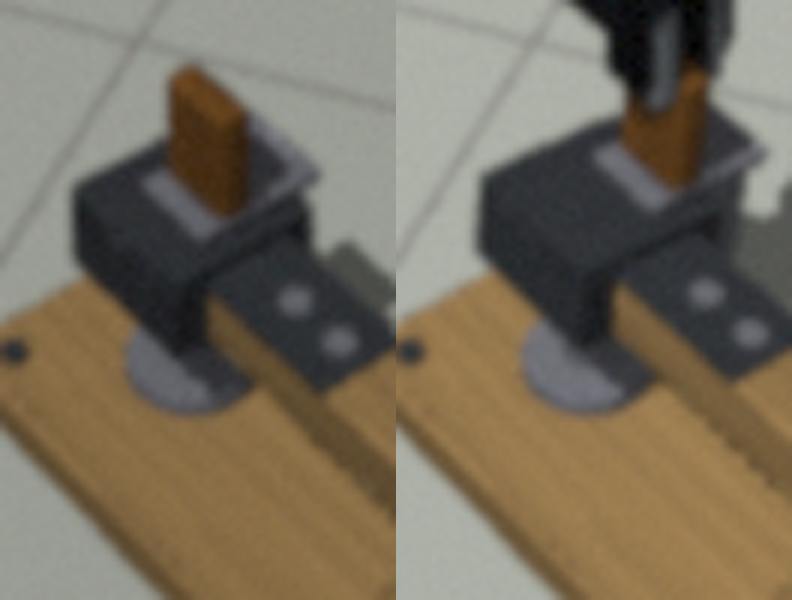

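The latch is now at its stop: the plate has moved about 7 px against the coupler, and the arm lags its command. But the pads hold only the fin's top ~19 mm, so the coupler has rolled a few degrees. I'll ease the latch back, regrip lower and squeeze harder so it stays level.

```bash
python3 - <<'E'
from h import *
yaw=-.535; u=np.array([-np.sin(yaw),np.cos(yaw)]); tgt=np.load("hand.npy")
robot.movel([*(tgt-u*.003),.134],v=.06); st("back")
robot.ungrasp(); robot.wait(.1); st("open")
for z in(.128,.122):
    hit=robot.movel([*(tgt-u*.001),z],v=.05,until_force=6)
    robot.close_gripper(20); robot.wait(.1); s=st(f"{z} {hit}")
    if abs(s["contact_force"][2])>5 or hit: break
    if z>.122: robot.ungrasp()
import cv2
im=robot.grab_frame("side")[:,:,::-1]
x,y=np.int32(proj("side",[[.575,.161,.09]])[0])
cv2.imwrite("pics/re.png",cv2.resize(im[y-50:y+50,x-50:x+50],(600,600),interpolation=cv2.INTER_CUBIC))
E
```

```text
back 11.74 p [0.5736 0.159  0.1341] F [-0.   4.1  3.3] M [ 1.16 -0.12  0.04] gap 0.117 g 62.4
open 12.56 p [0.5737 0.1588 0.134 ] F [-0.2  0.1 -0. ] M [-0.02 -0.01 -0.01] gap 1.0 g 0.0
0.128 False 13.59 p [0.5748 0.1608 0.1281] F [ 0.3  1.1 -0.8] M [ 0.35 -0.35  0.05] gap 0.136 g 22.8
0.122 False 15.32 p [0.5749 0.161  0.1221] F [ 2.1  2.3 -1.2] M [ 0.68 -0.54  0.07] gap 0.134 g 20.8
```

View pics/re.png

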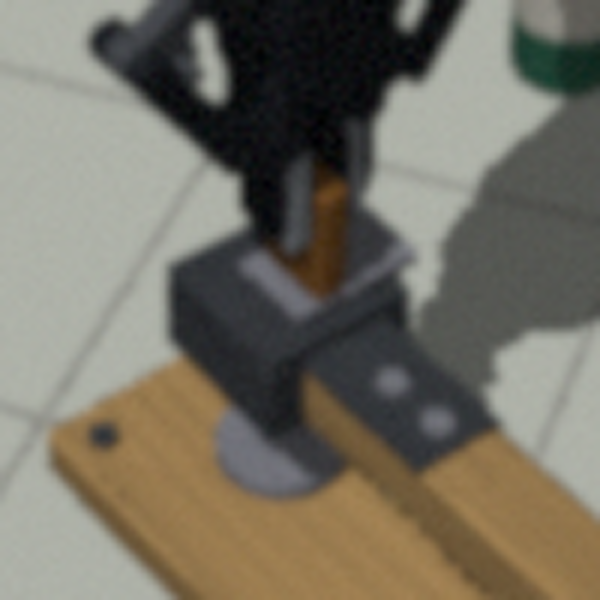

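The pads now reach to within about 10 mm of the fin's base, and the latch is locked and level. I'll squeeze harder and pull again.

```bash
python3 - <<'E'
from h import *
yaw=-.535; u=np.array([-np.sin(yaw),np.cos(yaw)]);w=np.array([np.cos(yaw),np.sin(yaw)])
robot.close_gripper(110); robot.wait(.15); s=st()
p0=np.array(s["eef_pos"]); tgt=np.load("hand.npy"); z=.122; np.save("z0.npy",p0)
for d in [6,11,13,15,16,17,18,19,20,21,22]:
    robot.movel([*(tgt-u*d/1e3),z],v=.04); robot.wait(.1)
    s=robot.get_state();F=s["contact_force"];a=-(np.array(s["eef_pos"])-tgt[0]*0)[:2]@u*1e3+tgt@u*1e3
    print(d,"act %.1f"%a,"Fy %.1f Fx %.1f Fz %.1f"%(F[:2]@u,F[:2]@w,F[2]),np.round(s["moment"],2))
    np.save("d.npy",d)
    if F[:2]@u>13: break
import cv2
im=robot.grab_frame("side")[:,:,::-1]
x,y=np.int32(proj("side",[[.575,.161,.09]])[0])
cv2.imwrite("pics/pull2.png",cv2.resize(im[y-50:y+50,x-50:x+50],(600,600),interpolation=cv2.INTER_CUBIC));st()
E
```

```text
15.74 p [0.5749 0.1609 0.1223] F [0.9 4.2 1.7] M [ 1.01 -0.45  0.11] gap 0.108 g 108.4
6 act 5.6 Fy 5.0 Fx 0.2 Fz 3.0 [ 1.18 -0.6  -0.  ]
11 act 10.4 Fy 6.3 Fx -0.2 Fz 1.6 [ 1.44 -0.95  0.04]
13 act 12.2 Fy 6.0 Fx 0.1 Fz 0.2 [ 1.51 -1.    0.1 ]
15 act 14.1 Fy 7.2 Fx 0.3 Fz -0.2 [ 1.58 -1.13  0.04]
16 act 15.1 Fy 7.3 Fx 1.1 Fz 0.2 [ 1.6  -1.17  0.01]
17 act 15.8 Fy 8.8 Fx 1.0 Fz -1.4 [ 1.85 -1.44  0.03]
18 act 16.2 Fy 10.7 Fx 2.4 Fz -3.8 [ 2.3  -1.84  0.01]
19 act 16.5 Fy 14.1 Fx 2.3 Fz -5.4 [ 2.79 -2.27 -0.01]
 18.64 p [0.5667 0.1472 0.122 ] F [ 9.6 10.4 -5.3] M [ 2.8  -2.32  0.02] gap 0.113 g 108.1
```

View pics/pull2.png

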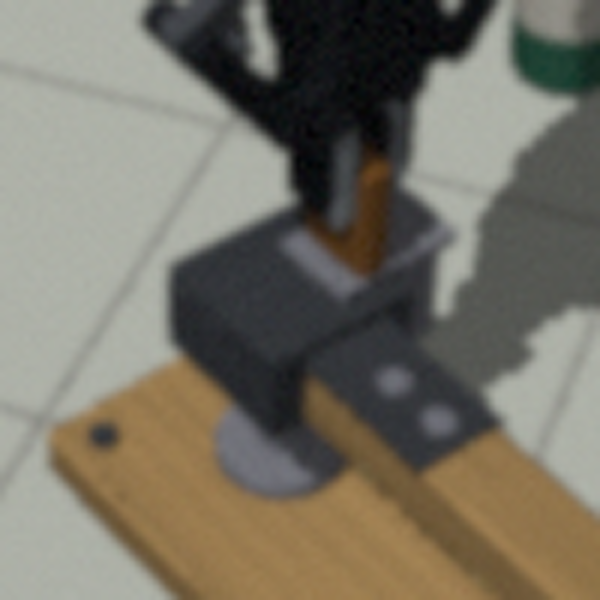

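Now the coupler hasn't moved or tilted, and the plate has shifted by the full travel. The stop shows as a clear force knee at about 16 mm. I'll ease off the extra push and lift straight up, watching the force.

```bash
python3 - <<'E'
from h import *
yaw=-.535; u=np.array([-np.sin(yaw),np.cos(yaw)]);w=np.array([np.cos(yaw),np.sin(yaw)])
t=np.load("hand.npy")-u*.0175
robot.movel([*t,.122],v=.03); st("eased")
for dz in (3,6,10,15,20,26,32,38,44,50):
    hit=robot.movel([*t,.122+dz/1e3],v=.04,until_force=12)
    s=robot.get_state();F=s["contact_force"];print(dz,hit,"z %.4f"%s["eef_pos"][2],"Fy %.1f Fx %.1f Fz %.1f"%(F[:2]@u,F[:2]@w,F[2]),np.round(s["moment"],2))
    if hit or F[2]<-20: break
st()
E
```

```text
eased 18.89 p [0.5669 0.1476 0.122 ] F [ 5.3  6.8 -1.9] M [ 2.01 -1.56  0.03] gap 0.113 g 108.5
3 False z 0.1246 Fy 9.1 Fx 0.1 Fz -3.6 [ 2.2  -1.34  0.11]
6 False z 0.1274 Fy 7.7 Fx -0.8 Fz -2.8 [ 2.19 -0.99  0.16]
10 False z 0.1317 Fy 7.6 Fx -2.1 Fz -1.2 [ 2.22 -0.6   0.14]
15 False z 0.1369 Fy 6.6 Fx -1.9 Fz 0.8 [ 2.09 -0.56  0.15]
20 False z 0.1420 Fy 6.0 Fx -2.1 Fz 1.8 [ 1.84 -0.48  0.1 ]
26 False z 0.1479 Fy -1.1 Fx -3.1 Fz 5.9 [0.21 0.82 0.13]
32 True z 0.1514 Fy -0.6 Fx 0.1 Fz -5.0 [-0.   -0.   -0.04]
 20.7 p [0.5647 0.1451 0.1514] F [-0.2 -0.5 -5. ] M [-0.   -0.   -0.04] gap 0.114 g 108.9
```

The tool now carries only the free weight (Fz about -5 N, moments about 0), so the drawbar is off the ball. I'll continue up and check.

```bash
python3 - <<'E'
from h import *
import cv2
p=robot.get_state()["eef_pos"]; robot.movel([p[0],p[1],.222],v=.06); robot.wait(.4); st()
o=[]
for c in("top","side"):
    im=robot.grab_frame(c)[:,:,::-1]; x,y=np.int32(proj(c,[[.56,.165,.12]])[0]);k=65
    o.append(cv2.resize(im[y-k:y+k,x-k:x+k],(400,400),interpolation=cv2.INTER_CUBIC))
cv2.imwrite("pics/up.png",np.hstack(o))
E
```

```text
22.43 p [0.5647 0.1451 0.222 ] F [-0.6 -0.6 -5. ] M [ 0.   -0.    0.02] gap 0.114 g 108.8
```

View pics/up.png

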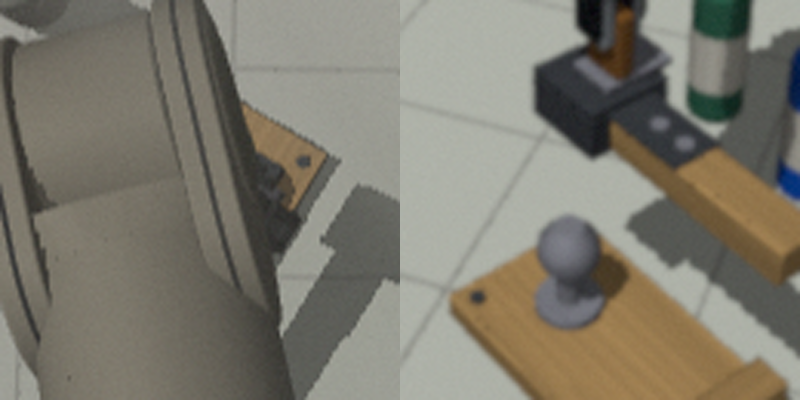

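The side view shows the drawbar held level well above the bare ball, with the latch sprung back, which shifted it sideways as expected. I'll move it back straight over the mount and hand in.

```bash
python3 - <<'E'
from h import *
h=np.load("hand.npy"); robot.movel([*h,.222],v=.03); robot.wait(.6); s=st(); print(np.abs(s["qd"]).max())
print(robot.sign_off())
E
```

```text
23.93 p [0.5752 0.1614 0.222 ] F [ 0.  -0.5 -4.3] M [ 0.01 -0.05 -0.05] gap 0.113 g 108.8
0.0017286007909269462
the job is handed in; nothing more can be done
None
```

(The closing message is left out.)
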